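# Load the card feeder gently

## Task

Load the banded stack of label cards into the card feeder: press the sprung key on top so that the tray pops out, slide the stack along the side shelf fully into the tray, and push the tray home until it clicks and stays there. Nobody knows exactly how deep its home click lies; the first click on the way in is only the safety catch, on which the tray now stands ajar, so feel for the second. The feeder and the cards mark easily, so nudge and press but never squeeze or lift the cards, and let nothing you touch feel more than 15 N (about 1.5 kg). Leave the oil bottle, the balm tin and the mug where they are.

Things in the scene. Friction and masses are not known exactly. Their poses are not given: they have to be found in the camera images.
- card_feeder: grey desk-top card feeder, fixed. Origin: on the table under the middle of the housing's front face; +x points into the housing (away from the robot), +y left along the front face, z up. Housing: x 0 to 105 mm, y -75 to 75, 66 high, open in front, where the tray slides out toward -x. Right of it is a side shelf (see shelf_fence). All points on it share its axes
- shelf_fence (a point): mid-length of the fence's inner face, on the shelf top (8.5 mm above the table). Fence: a sprung strip 15 mm high along the shelf's front edge (gives 1 mm per 3 N, at most 5). Shelf: feeder x -96 to 75 mm, y -245 to -68, otherwise open round its edges. A stack lying against the fence (centre at feeder x -50) is in line with the popped-out tray and enters it when slid along +y; floors level within 0.5 mm, gap 11 mm
- card_tray (a joint): how far the tray is out, m: 0.092 popped out; 0.032 on the safety catch, as it starts; home 0 to 0.007, which differs each time and cannot be seen. A spring pushes it out (4 N in, 3 N out). Going in it climbs each catch (to 7 N), from 18 mm to 9 mm before its click, then runs at 4 to 5 N to the click. 1 mm beyond home a rubber stop adds 6 N per mm. Not caught, it springs out
- tray_front (a point): middle of the outer face of the tray's front panel, 26 mm above the table (panel 134 wide, from 3 to 50 high, 10 thick). It faces the robot (feeder's -x); push here along the feeder's +x. Moves with the tray: its feeder x is -10 mm less the value of card_tray
- tray_seat (a point): centre of the stack when it lies in the tray against its left (+y) wall, a sprung strip (1 mm per 3 N, at most 4); moves with the tray. Tray: floor 8 mm above the table, inside 84 mm along x by 115 along y, front panel, left and back walls (30 mm above the table; the back one flares 4 mm at the open side), open right side where the stack enters. A stack standing out of that side by more than 5 mm fouls the housing as the tray goes in
- key_top (a point): middle of the top face of the release key, a black bar key 26 x 60 mm (long side along the feeder's y) on top of the housing, 78 mm above the table when up. It goes straight down 8 mm (1.2 N at first, 3 N at 8 mm, then a cushioned stop, 2 N more per mm); from about 6 mm down the tray is free and pops out
- release_key (a joint): how far the key is down, m: 0 up, 0.008 fully down; sprung upward
- cards_center (a point): centre of the stack of label cards: one rigid banded block, 76 mm (its x) by 105 (its y) by 28 high, 0.16 kg, lying on the side shelf, long side roughly along the feeder's y, a little askew, 5 to 30 mm away from the fence. Axes of the stack
- oil_bottle: clear glass sample bottle, 50 mm in diameter, 102 high, black cap; stands on the table left of the feeder. Origin: centre of its underside
- balm_tin: round flat white tin, 90 mm in diameter, 32 high; lies on the table right of the feeder's side shelf. Origin: centre of its underside
- mug: white mug, 97 mm high; stands at the right. Origin: centre of its underside
- label_cards: the same stack of cards; origin: centre of its underside, axes as cards_center
Not all that is in view belongs to the job. Of the things like the label_cards, leave any that is red; of the rest the larger one is meant.

How it is judged:
On the way, in this order (a step that is already met when the one before it is completed fails the run):
1. the tray has popped out (value of joint card_tray above 0.08 m), for 0.2 s.
2. the stack lies flat and fully inside the popped-out tray (y of cards_center in the frame of tray_seat above -0.0135 m and x of cards_center in the frame of tray_seat between -0.008 and 0.008 m and z of cards_center in the frame of tray_seat below 0.004 m and angle between cards_center's own z axis and vertical below 0.08 rad and value of joint card_tray above 0.07 m), for 0.2 s.
At the end, for the whole second after the job is handed in: The tray is caught on its home click with nothing holding it (less than 11 mm out), the key is up (within 1.5 mm), and the stack lies still and flat inside the tray, standing out of its open side by no more than 3.5 mm (y of cards_center in the frame of tray_seat above -0.0135 m and x of cards_center in the frame of tray_seat between -0.008 and 0.008 m and z of cards_center in the frame of tray_seat below 0.004 m and angle between cards_center's own z axis and vertical below 0.08 rad and value of joint card_tray below 0.011 m and value of joint release_key below 0.0015 m and linear speed of label_cards below 0.01 m/s); the robot touches nothing.
It fails at once if the robot presses on the feeder, its tray or its key with more than 15 N (contact force between any of the fingers, the arm and card_feeder above 15 N).
It fails at once if the robot presses on or squeezes the stack of cards with more than 15 N (contact force between any of the fingers, the arm and label_cards above 15 N).
It fails at once if the stack of cards is lifted off (its centre more than 20 mm above where it lay) (height (world z) of cards_center above 0.0425 m).
It fails at once if the oil bottle, the balm tin or the mug is moved by more than 20 mm (distance of any of oil_bottle, balm_tin, mug from where it was at the start of the episode above 0.02 m).
It also fails if it takes over 72 s, if anything falls off the work surface, if the arm or the gripper's body presses on something with over 40 N, if the wrist force passes 120 N, or if a joint passes its speed limit or range.

## Robot

A 7-joint arm with a two-finger parallel gripper is mounted at the origin on a cart in front of the work surface, level with it; the furniture and walls round the work are solid. World frame = base frame: x ahead of the robot, y to its left, z up, the work surface at z = 0. Lengths are in m, angles in rad, forces in N, time in s.
With the tool pointing down it reaches from about 0.425 to 0.95 m from the base axis. Payload 16.7 kg.
Tool frame: the origin (TCP) lies at the very end of the fingers, on their centre line; the grasp point (between the pads) lies arm.grasp_offset behind it (arm.grasp_offset is the distance from the TCP to the grasp point, in m); z points along the fingers, y is the line along which they close (so a half turn about z gives the same grasp; the last joint's range is limited). The gripper opens to 94 mm and grips with 3 to 60 N. Pads are 16 mm wide; open, the fingers measure 119 mm over their backs; the gripper's body (75 mm by 177 mm) begins 78 mm behind the grasp point.
Start: joints at [1.143, 0.426, 0.074, 1.606, -0.034, 1.111, -0.067], TCP at [0.185, -0.649, 0.205] pointing down, gripper open.
Joint ranges: [-2.85, 2.85], [-0.5, 2.14], [-1.23, 1.37], [0.21, 2.46], [-1.02, 4.16], [0.16, 2.05], [-2.73, 2.73]. Speed limits (rad/s): [1.89, 1.89, 2.39, 2.39, 3.01, 3.01, 3.01].

## Interface

Orientations are given as [roll, pitch, yaw] about the fixed x, y, z axes, in that order (R = Rz(yaw) Ry(pitch) Rx(roll)).
In Python, from rig import arm gives the robot as it stands.
- The arm moves only by the tool jog_arm, never from a script. Its argument "series" is a list of rows, each an object with "linear": the shift along the tool's x, y, z in m, a list of three; "rotation": the turn, a rotation vector about the tool's x, y, z in rad, a list of three. A call has 1 to 5 rows; each row is the pose to reach, as a shift and turn from the pose commanded when the call began, along the tool's axes at that moment; what a row does not reach only later rows make up. A row lasts 1/10 s, in which the tool goes at most 50 mm and 8.59 degrees, less where a joint would pass 70% of its speed; a pose out of reach is approached as far as the arm can. A call with a gripper value outside its range is refused whole. "hand" is the opening in per cent of the stroke, from 0 (shut) to 100 (fully open), set as the call begins (left out, the last holds). The fingers move at their own pace and stop on an object; the grip force is fixed at half the most. Time passes only in rows, so rows that repeat a pose let the fingers close. It gives the time, the measured TCP pose, the force, the opening and the grip force at its end, in the units of the state.
- arm.state(): the state, without advancing time (a new reading comes with each control period).
- arm.snapshot(name): name is "side" or "top" or "wrist"; returns a dict with "frame" (400x640x3 uint8, red, green, blue), "fx", "fy", "cx", "cy" (pixels), "world_from_camera" (4x4, takes a point from camera to world coordinates); the wrist camera has in their place "mount" (4x4, takes a point from camera to tool coordinates, whose origin is the TCP and whose axes are the flange's). Camera axes: x right, y down, z forward; pixel columns grow to the right and rows downward; lengths in m; the calibration is good to about 2 mm. A picture is of the moment at which its call begins: read the wrist's pose just before it. There is no depth.
- arm.job_done(): hands the job in; it is judged then, once.
The state is a dict: "time_s": time; "qpos": joint angles; "qvel": joint speeds; "joint_efforts": joint torques, N m; "ee_pos": TCP position; "tool_rot": TCP orientation; "force": force on the tool from outside, world axes, zero at the start; "wrist_torque": the same for the moment, N m; "width": finger opening in m; "finger_force": force on a finger pad.
Only numpy, scipy, OpenCV 4.12 (cv2) and the standard library are available. Lean on these libraries where they do the work, as an engineer would, in place of code of your own. Each camera call takes 0.05 s, during which the arm holds its last target. There are 200 camera calls.

## Working session

There is one attempt and no reset: what is moved stays moved. The work goes in short steps, Python scripts to look and compute and a tool call to move; the robot and the scene stay as the last step left them, time stands still between calls to the robot, and variables do not carry over. Pictures are saved under pics/ and viewed, at most 10 in all, crops included, and the job is handed in when it is done.

Besides the shell and the picture viewer there is one more tool, called after "Call:" by a JSON object that holds its "name" and its "arguments". jog_arm: Moves the arm, as the interface text tells. Its arguments: {"type":"object","properties":{"series":{"type":"array","items":{"type":"object","properties":{"linear":{"type":"array","items":{"type":"number"}},"rotation":{"type":"array","items":{"type":"number"}}}}},"hand":{"type":"number"}},"required":["series"]}

```bash
mkdir -p pics; ls; python3 - <<'E'
from rig import arm
import cv2,numpy as np
s=arm.state();print({k:np.round(v,3).tolist() for k,v in s.items()},arm.grasp_offset)
for n in("top","side"):
    d=arm.snapshot(n);cv2.imwrite(f"pics/{n}0.png",d["frame"][:,:,::-1]);print(n,d["fx"],d["cx"],d["cy"],np.round(d["world_from_camera"],4).tolist())
E
```

```text
pics
{'time_s': 0.0, 'qpos': [1.143, 0.427, 0.074, 1.607, -0.034, 1.111, -0.067], 'qvel': [0.001, 0.0, -0.002, -0.0, 0.0, 0.0, -0.001], 'joint_efforts': [-0.001, -93.583, 3.666, -45.418, -0.049, 0.02, 0.0], 'ee_pos': [0.185, -0.649, 0.205], 'tool_rot': [-3.14, 0.0, 0.278], 'force': [-0.14, 0.234, 0.258], 'wrist_torque': [-0.059, 0.022, -0.004], 'finger_force': 0.0, 'width': 0.094} 0.0188
top 362.6691690019821 314.96005652967153 202.57776605438556 [[0.0295, -0.9918, 0.124, 0.3811], [-0.9994, -0.0313, -0.0121, -0.0132], [0.0159, -0.1236, -0.9922, 1.1577], [0.0, 0.0, 0.0, 1.0]]
side 362.39649709421184 317.2824039824273 203.26324603768379 [[-0.9251, -0.1634, 0.3428, 0.1214], [-0.3794, 0.436, -0.816, 0.9128], [-0.0161, -0.885, -0.4653, 0.6246], [0.0, 0.0, 0.0, 1.0]]
```

View pics/top0.png

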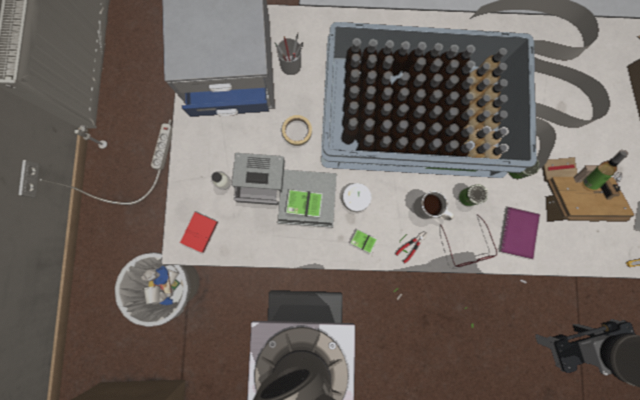

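View pics/side0.png

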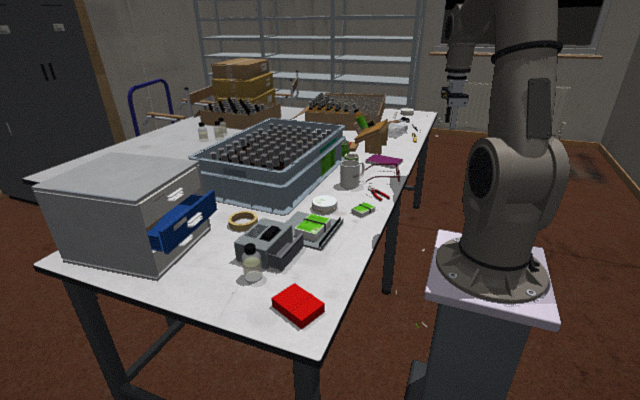

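Three things look like card stacks in the top view: a red one at (198,232), which I leave; a small green one at (363,241); and a larger green one on the shelf at (305,204). The shelf one fits. I'll confirm it in an enlarged crop.

```bash
python3 - <<'E'
import cv2
i=cv2.imread("pics/top0.png")[140:260,205:385]
i=cv2.resize(i,(792,528),interpolation=cv2.INTER_CUBIC)
cv2.imwrite("pics/c1.png",i)
E
```

```text
(no output)
```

View pics/c1.png

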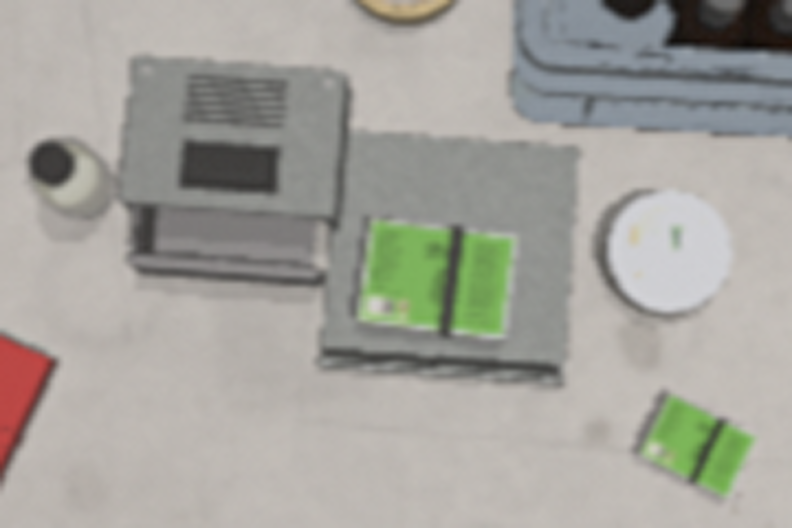

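The crop confirms it: the larger green stack has top-face corners at (368,220), (517,236), (508,336) and (358,322). The key is near (230,167), and the housing-top corners are at (122,203), (338,218), (350,72) and (135,57).

```bash
cat > h.py <<'E'
import numpy as np,json
from rig import arm
from scipy.spatial.transform import Rotation as R
def w(d,uv,z,T=None):
    T=d["world_from_camera"] if T is None else T
    r=T[:3,:3]@np.array([(uv[0]-d["cx"])/d["fx"],(uv[1]-d["cy"])/d["fy"],1.]);o=T[:3,3]
    return o+r*(z-o[2])/r[2]
E
python3 - <<'E'
from h import *
import cv2
d=arm.snapshot("top")
def c(p,z): return w(d,(205+(p[0]+.5)/4.4-.5,140+(p[1]+.5)/4.4-.5),z)
def fit(m,pix,z):
    P=np.array([c(p,z)[:2] for p in pix]);m=np.array(m,float)
    a=m-m.mean(0);b=P-P.mean(0)
    th=np.arctan2((a[:,0]*b[:,1]-a[:,1]*b[:,0]).sum(),(a*b).sum());r=np.array([[np.cos(th),-np.sin(th)],[np.sin(th),np.cos(th)]])
    t=P.mean(0)-r@m.mean(0);print(np.round(P,4).tolist(),'t',t.round(4),'th',th.round(4),'res',((m@r.T+t-P)*1e3).round(1).tolist());return t,th,r
t,th,r=fit([(0,.075),(0,-.075),(.105,-.075),(.105,.075)],[(122,203),(338,218),(350,72),(135,57)],.066)
k,_,_=fit([(.013,.03),(.013,-.03),(-.013,-.03),(-.013,.03)],[(184,141),(280,147),(277,193),(179,188)],.078)
s,sth,_=fit([(.038,.0525),(.038,-.0525),(-.038,-.0525),(-.038,.0525)],[(368,220),(517,236),(508,336),(358,322)],.0365)
F=lambda p:(r.T@(np.array(p[:2])-t)).round(4)
print('key in F',F(k),'stack in F',F(s),sth-th)
for n,p,z in[('shelf BR',(578,148),.0085),('fence r',(560,382),.0085),('fence top l',(320,350),.0235),('tray frontR',(322,282),.003),('tray top L',(133,262),.05),('tray topR',(325,270),.05),('tin',(668,250),.032),('smallgreen',(695,445),.02),('bottle cap',(50,163),.102)]:
    q=c(p,z);print(n,q.round(3),F(q))
E
```

```text
[[0.5612, 0.226], [0.5555, 0.0766], [0.6591, 0.0725], [0.6648, 0.2229]] t [0.5577 0.1515] th -0.037 res [[-0.7, 0.4], [-0.6, -0.1], [0.7, 0.1], [0.6, -0.4]]
[[0.6037, 0.1835], [0.6017, 0.1175], [0.5695, 0.1181], [0.5708, 0.1851]] t [0.5864 0.151 ] th -0.0268 res [[-3.5, -2.8], [-3.0, 3.2], [3.1, 3.3], [3.4, -3.8]]
[[0.5594, 0.0577], [0.5513, -0.0484], [0.4799, -0.044], [0.4865, 0.062]] t [0.5193 0.0068] th -0.0662 res [[1.2, -1.0], [2.4, 0.3], [-2.0, 1.0], [-1.7, -0.2]]
key in F [0.0288 0.0006] stack in F [-0.033 -0.146] -0.02921188826960156
shelf BR [ 0.622 -0.092  0.008] [ 0.0736 -0.2412]
fence r [ 0.45  -0.083  0.008] [-0.0987 -0.2384]
fence top l [0.467 0.089 0.024] [-0.0884 -0.0658]
tray frontR [0.518 0.092 0.003] [-0.0374 -0.0614]
tray top L [0.522 0.219 0.05 ] [-0.0378  0.0667]
tray topR [0.521 0.086 0.05 ] [-0.0342 -0.0673]
tin [ 0.545 -0.157  0.032] [-0.0009 -0.3083]
smallgreen [ 0.408 -0.18   0.02 ] [-0.1376 -0.3363]
bottle cap [0.581 0.268 0.102] [0.0188 0.117 ]
```

```bash
cat >> h.py <<'E'
FO=np.array([.5577,.1515,0.]);TH=-.037;RF=R.from_euler('z',TH)
def where():
    s=arm.state();T=R.from_euler('xyz',s["tool_rot"])
    print('t',s["time_s"],'F',(RF.inv().apply(np.array(s["ee_pos"])-FO)*1e3).round(1),'rot in F',(RF.inv()*T).as_euler('xyz').round(4),'force F',RF.inv().apply(s["force"]).round(2),'w',s["width"]);return s,T
def rel(f):
    s,T=where();print('linear',T.inv().apply(RF.apply(f)+FO-s["ee_pos"]).round(4),'rotation',(T.inv()*RF*R.from_euler('x',np.pi)).as_rotvec().round(4))
E
python3 -c "
from h import *
rel([.029,0,.15])"
```

```text
t 0.15 F [-342.9 -813.6  205. ] rot in F [-3.1406e+00  1.0000e-04  3.1470e-01] force F [0.05 0.12 0.07] w 0.09423058827443728
linear [ 0.6054 -0.6584  0.0555] rotation [-9.000e-04  2.000e-04  3.147e-01]
```

Call:
{"name": "jog_arm", "arguments": {"series": [{"linear": [0.605,-0.658,0.03],"rotation": [0,0,0.315]},{"linear": [0.605,-0.658,0.03],"rotation": [0,0,0.315]},{"linear": [0.605,-0.658,0.03],"rotation": [0,0,0.315]},{"linear": [0.605,-0.658,0.03],"rotation": [0,0,0.315]},{"linear": [0.605,-0.658,0.03],"rotation": [0,0,0.315]}], "hand": 0}}

```text
time_s: 0.65
ee_pos: [0.2975, -0.4244, 0.1969]
tool_rot: [-3.142, 0.0, -0.037]
force: [1.4, -0.3, -0.0]
width: 0.0572
finger_force: 0.0
```

```bash
python3 -c "
from h import *
rel([.029,0,.15])"
```

```text
t 0.65 F [-238.7 -585.1  196.9] rot in F [-3.1415e+00  1.0000e-04 -2.0000e-04] force F [ 1.4  -0.23 -0.04] w 0.057249002331738144
linear [ 0.2676 -0.5852  0.0469] rotation [-0.      0.0001 -0.0002]
```

Call:
{"name": "jog_arm", "arguments": {"series": [{"linear": [0.268,-0.585,0.02]},{"linear": [0.268,-0.585,0.02]},{"linear": [0.268,-0.585,0.02]},{"linear": [0.268,-0.585,0.02]},{"linear": [0.268,-0.585,0.02]}]}}

```text
$.series[0]: bad value
```

```bash
python3 -c "
from h import *
rel([.029,0,.15])"
```

```text
t 0.65 F [-238.7 -585.1  196.9] rot in F [-3.1415e+00  1.0000e-04 -2.0000e-04] force F [ 1.4  -0.23 -0.04] w 0.057249002331738144
linear [ 0.2676 -0.5852  0.0469] rotation [-0.      0.0001 -0.0002]
```

Both fields are needed.

Call:
{"name": "jog_arm", "arguments": {"series": [{"linear": [0.268,-0.585,0.02],"rotation": [0,0,0]},{"linear": [0.268,-0.585,0.02],"rotation": [0,0,0]},{"linear": [0.268,-0.585,0.02],"rotation": [0,0,0]},{"linear": [0.268,-0.585,0.02],"rotation": [0,0,0]},{"linear": [0.268,-0.585,0.02],"rotation": [0,0,0]}]}}

```text
time_s: 1.15
ee_pos: [0.4099, -0.2014, 0.1895]
tool_rot: [3.141, -0.0, -0.037]
force: [1.6, -0.1, -0.4]
width: 0.0171
finger_force: 0.0
```

```bash
python3 -c "
from h import *
rel([.029,0,.15])"
```

```text
t 1.15 F [-134.6 -358.1  189.5] rot in F [ 3.1414e+00 -4.0000e-04 -5.0000e-04] force F [ 1.64 -0.02 -0.39] w 0.01706170649856337
linear [ 0.1635 -0.3582  0.0394] rotation [ 0.0002 -0.0004 -0.0005]
```

Call:
{"name": "jog_arm", "arguments": {"series": [{"linear": [0.164,-0.358,0.039],"rotation": [0,0,0]},{"linear": [0.164,-0.358,0.039],"rotation": [0,0,0]},{"linear": [0.164,-0.358,0.039],"rotation": [0,0,0]},{"linear": [0.164,-0.358,0.039],"rotation": [0,0,0]},{"linear": [0.164,-0.358,0.039],"rotation": [0,0,0]}]}}

```text
time_s: 1.65
ee_pos: [0.522, 0.0208, 0.1646]
tool_rot: [-3.142, -0.0, -0.038]
force: [0.6, -1.7, -0.6]
width: 0.0005
finger_force: 0.0
```

```bash
python3 -c "
from h import *
rel([.029,0,.095])"
```

```text
t 1.65 F [ -30.9 -132.   164.6] rot in F [-3.1416e+00 -2.0000e-04 -5.0000e-04] force F [ 0.65 -1.72 -0.57] w 0.00046630693063159185
linear [ 0.0598 -0.132   0.0696] rotation [-0.     -0.0002 -0.0005]
```

Call:
{"name": "jog_arm", "arguments": {"series": [{"linear": [0.06,-0.132,0.03],"rotation": [0,0,0]},{"linear": [0.06,-0.132,0.03],"rotation": [0,0,0]},{"linear": [0.06,-0.132,0.03],"rotation": [0,0,0]},{"linear": [0.06,-0.132,0.069],"rotation": [0,0,0]},{"linear": [0.06,-0.132,0.069],"rotation": [0,0,0]}]}}

```text
time_s: 2.15
ee_pos: [0.5836, 0.149, 0.0914]
tool_rot: [3.14, 0.007, -0.035]
force: [-0.8, -0.7, -0.5]
width: 0.0003
finger_force: 0.0
```

```bash
python3 - <<'E'
from h import *
import cv2
rel([.029,0,.078])
d=arm.snapshot("wrist");cv2.imwrite("pics/w1.png",d["frame"][:,:,::-1])
s,T=where();print(np.round(d["mount"],3).tolist(),d["fx"])
E
```

```text
t 2.15 F [26.  -1.5 91.4] rot in F [3.14e+00 6.70e-03 2.00e-03] force F [-0.8  -0.73 -0.45] w 0.00025551486588777054
linear [ 0.0031 -0.0015  0.0133] rotation [0.0016 0.0067 0.002 ]
t 2.2 F [27.  -2.4 93.8] rot in F [3.1402e+00 4.6000e-03 5.0000e-04] force F [-0.01 -0.35  1.51] w 0.0004329457028415638
[[0.001, -0.969, -0.247, 0.071], [1.0, 0.001, 0.001, 0.001], [-0.0, -0.247, 0.969, -0.179], [0.0, 0.0, 0.0, 1.0]] 323.56628971259454
```

View pics/w1.png

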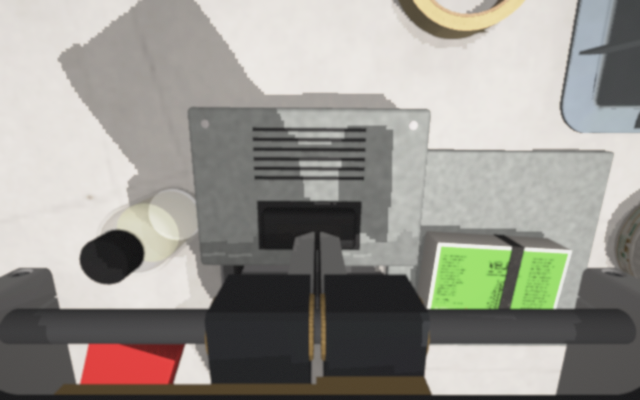

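The key's dark bar spans (258–362, 201–249) and the fingertips at (318,235) are over it, so I press down.

Call:
{"name": "jog_arm", "arguments": {"series": [{"linear": [0.001,0,0.012],"rotation": [0,0,0]},{"linear": [0.001,0,0.018],"rotation": [0,0,0]},{"linear": [0.001,0,0.021],"rotation": [0,0,0]},{"linear": [0.001,0,0.024],"rotation": [0,0,0]},{"linear": [0.001,0,0.024],"rotation": [0,0,0]}]}}

```text
time_s: 2.7
ee_pos: [0.5875, 0.1481, 0.072]
tool_rot: [3.142, -0.0, -0.038]
force: [0.3, -1.7, 2.0]
width: 0.0007
finger_force: 1.0
```

```bash
python3 - <<'E'
from h import *
where()
import cv2
d=arm.snapshot("top");i=d["frame"][140:260,205:385,::-1]
cv2.imwrite("pics/c2.png",cv2.resize(i,(792,528),interpolation=cv2.INTER_CUBIC))
# tray: difference with the start image in the region in front of the tray
o=cv2.imread("pics/top0.png")[140:260,205:385];print(np.abs(o.astype(int)-i).sum(2)[60:90,30:72].mean(1).round())
E
```

```text
t 2.7 F [29.9 -2.3 72. ] rot in F [ 3.1415e+00 -5.0000e-04 -8.0000e-04] force F [ 0.34 -1.69  1.97] w 0.0006870747391641064
[ 62.  65.  67.  82. 124. 189. 217. 235. 256. 274. 284. 290. 298. 302.
 301. 295. 292. 289. 287. 287. 284. 283. 283. 282. 279. 279. 280. 284.
 285. 284.]
```

Call:
{"name": "jog_arm", "arguments": {"series": [{"linear": [0,0,0.002],"rotation": [0,0,0]},{"linear": [0,0,0.002],"rotation": [0,0,0]},{"linear": [0,0,0.002],"rotation": [0,0,0]},{"linear": [0,0,-0.045],"rotation": [0,0,0]},{"linear": [0,0,-0.07],"rotation": [0,0,0]}]}}

```text
time_s: 3.25
ee_pos: [0.5875, 0.1492, 0.1439]
tool_rot: [-3.141, -0.001, -0.037]
force: [0.1, 0.7, 0.9]
width: 0.0006
finger_force: 0.0
```

```bash
python3 - <<'E'
from h import *
import cv2
rel([.028,-.146,.14])
s,T=where();d=arm.snapshot("wrist");cv2.imwrite("pics/w2.png",d["frame"][:,:,::-1])
E
```

```text
t 3.25 F [ 29.9  -1.2 143.9] rot in F [-3.1407e+00 -6.0000e-04  2.0000e-04] force F [0.12 0.75 0.94] w 0.0006244462423634207
linear [-0.0019  0.1448  0.0037] rotation [-0.0009 -0.0006  0.0002]
t 3.25 F [ 29.9  -1.2 143.9] rot in F [-3.1407e+00 -6.0000e-04  2.0000e-04] force F [0.12 0.75 0.94] w 0.0006244462423634207
```

View pics/w2.png

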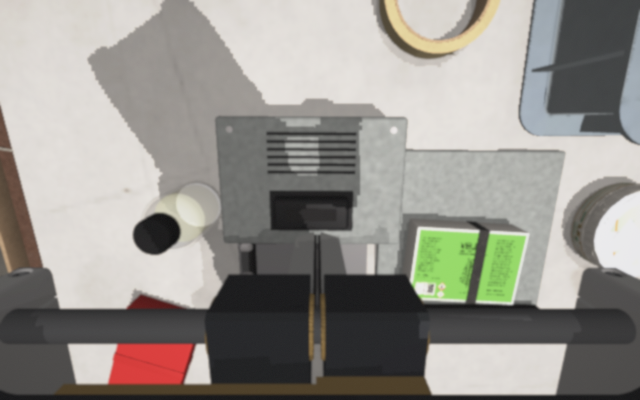

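The stack's top corners are at (417,227), (526,234), (519,304) and (411,299). The tray's extent is hidden by the gripper, so I'll check it from the top camera once the arm has moved.

Call:
{"name": "jog_arm", "arguments": {"series": [{"linear": [-0.002,0.145,0.004],"rotation": [0,0,0]},{"linear": [-0.002,0.145,0.004],"rotation": [0,0,0]},{"linear": [-0.002,0.145,0.004],"rotation": [0,0,0]},{"linear": [-0.002,0.145,0.004],"rotation": [0,0,0]}], "hand": 64}}

```text
time_s: 3.7
ee_pos: [0.5791, -0.0032, 0.1371]
tool_rot: [3.139, 0.001, -0.045]
force: [-0.3, 1.0, -0.3]
width: 0.0292
finger_force: 0.0
```

```bash
python3 - <<'E'
from h import *
import cv2
d=arm.snapshot("wrist")
# pose at which w2 was taken
p=RF.apply([.0299,-.0012,.1439])+FO
T=np.eye(4);T[:3,:3]=(RF*R.from_euler('xyz',[-3.1407,-.0006,.0002])).as_matrix();T[:3,3]=p;T=T@d["mount"]
f=lambda uv,z:(RF.inv().apply(w(d,uv,z,T)-FO)*1e3).round(1)
C=np.array([f(q,.0365) for q in[(417,227),(526,234),(519,304),(411,299)]]);print(C,C.mean(0))
print('housing',[f(q,.066)[:2].tolist() for q in[(216,117),(406,118),(402,244),(222,242)]],'key',[f(q,.078)[:2].tolist() for q in[(271,192),(353,192),(352,230),(271,230)]])
rel([.028,-.146,.0165])
d=arm.snapshot("top");i=d["frame"][140:260,205:385,::-1]
cv2.imwrite("pics/c3.png",cv2.resize(i,(792,528),interpolation=cv2.INTER_CUBIC))
E
```

```text
[[   7.1  -95.5   36.5]
 [   0.4 -198.    36.5]
 [ -72.9 -202.8   36.5]
 [ -67.5  -95.4   36.5]] [ -33.225 -147.925   36.5  ]
housing [[105.2, 75.1], [104.6, -70.7], [1.7, -74.4], [3.3, 77.8]] key [[49.0, 33.2], [49.1, -30.3], [18.1, -30.4], [18.1, 34.2]]
t 3.75 F [  27.4 -150.1  137.4] rot in F [ 3.1408e+00  6.0000e-04 -5.2000e-03] force F [ 0.95  0.89 -0.56] w 0.032885818382682015
linear [ 0.0007 -0.0042  0.1209] rotation [ 0.0008  0.0006 -0.0052]
```

View pics/c3.png

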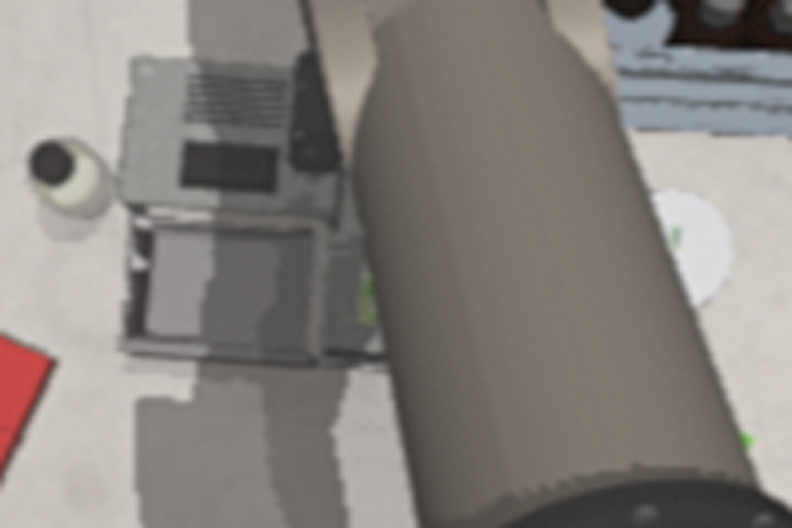

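The tray is out: its front panel has moved from about row 270 to 350, leaving the tray interior open at (150–320, 225–340). Next I lower the fingers behind the stack.

Call:
{"name": "jog_arm", "arguments": {"series": [{"linear": [0,0,0.04],"rotation": [0,0,0]},{"linear": [0,0,0.08],"rotation": [0,0,0]},{"linear": [0,0,0.105],"rotation": [0,0,0]},{"linear": [0,0,0.12],"rotation": [0,0,0]},{"linear": [0,0,0.123],"rotation": [0,0,0]}]}}

```text
time_s: 4.3
ee_pos: [0.5791, 0.0051, 0.0133]
tool_rot: [-3.141, 0.002, -0.035]
force: [-0.7, 0.4, 0.4]
width: 0.0603
finger_force: 0.0
```

```bash
python3 -c "
from h import *
where()"
```

```text
t 4.3 F [  26.8 -145.5   13.3] rot in F [-3.1411e+00  2.3000e-03  1.6000e-03] force F [-0.72  0.39  0.37] w 0.06030533573088651
```

Call:
{"name": "jog_arm", "arguments": {"series": [{"linear": [-0.006,0,-0.001],"rotation": [0,0,0]},{"linear": [-0.012,0,-0.001],"rotation": [0,0,0]},{"linear": [-0.017,0,-0.001],"rotation": [0,0,0]},{"linear": [-0.022,0,-0.001],"rotation": [0,0,0]},{"linear": [-0.027,0,-0.001],"rotation": [0,0,0]}]}}

```text
time_s: 4.8
ee_pos: [0.553, 0.0046, 0.0164]
tool_rot: [-3.142, -0.001, -0.037]
force: [0.7, 0.5, -0.4]
width: 0.0605
finger_force: 0.5
```

```bash
python3 -c "
from h import *
where()"
```

```text
t 4.8 F [   0.7 -147.    16.4] rot in F [-3.1416e+00 -1.3000e-03 -5.0000e-04] force F [ 0.72  0.48 -0.42] w 0.06050605640121555
```

Call:
{"name": "jog_arm", "arguments": {"series": [{"linear": [-0.001,0,0],"rotation": [0,0,0]},{"linear": [-0.002,0,0],"rotation": [0,0,0]},{"linear": [-0.003,0,0],"rotation": [0,0,0]},{"linear": [-0.004,0,0],"rotation": [0,0,0]},{"linear": [-0.004,0,0],"rotation": [0,0,0]}]}}

```text
time_s: 5.3
ee_pos: [0.549, 0.0049, 0.0157]
tool_rot: [-3.141, -0.0, -0.037]
force: [1.6, -0.7, 0.4]
width: 0.0601
finger_force: 0.6
```

```bash
python3 -c "
from h import *
where()"
```

```text
t 5.3 F [  -3.2 -146.9   15.7] rot in F [-3.1415e+00 -1.0000e-04 -3.0000e-04] force F [ 1.61 -0.61  0.35] w 0.060100125373629534
```

Call:
{"name": "jog_arm", "arguments": {"series": [{"linear": [-0.001,0,0],"rotation": [0,0,0]},{"linear": [-0.002,0,0],"rotation": [0,0,0]},{"linear": [-0.002,0,0],"rotation": [0,0,0]},{"linear": [-0.002,0,0],"rotation": [0,0,0]}]}}

```text
time_s: 5.7
ee_pos: [0.5476, 0.0048, 0.0159]
tool_rot: [-3.141, -0.001, -0.038]
force: [4.7, -0.4, 0.1]
width: 0.0602
finger_force: 2.6
```

```bash
python3 -c "
from h import *
where()"
```

```text
t 5.7 F [  -4.7 -147.    15.9] rot in F [-3.1414e+00 -1.1000e-03 -6.0000e-04] force F [ 4.73 -0.19  0.09] w 0.06021111189328602
```

The fence is felt at 4.7 N, so the stack is square against it. Now I back off, rise and move round to the right end.

Call:
{"name": "jog_arm", "arguments": {"series": [{"linear": [0.012,0,0],"rotation": [0,0,0]},{"linear": [0.014,0,-0.04],"rotation": [0,0,0]},{"linear": [0.014,0,-0.065],"rotation": [0,0,0]},{"linear": [-0.02,0.035,-0.065],"rotation": [0,0,0]},{"linear": [-0.045,0.08,-0.065],"rotation": [0,0,0]}]}}

```text
time_s: 6.2
ee_pos: [0.4993, -0.0712, 0.0812]
tool_rot: [-3.141, -0.0, -0.034]
force: [0.1, -2.0, 0.2]
width: 0.0599
finger_force: 0.0
```

Call:
{"name": "jog_arm", "arguments": {"series": [{"linear": [0,0,0],"rotation": [0,0,0]},{"linear": [0,0,0],"rotation": [0,0,0]},{"linear": [0,0,0],"rotation": [0,0,0]},{"linear": [0,0,0],"rotation": [0,0,0]},{"linear": [0,0,0],"rotation": [0,0,0]}], "hand": 0}}

```text
time_s: 6.7
ee_pos: [0.5001, -0.0712, 0.0806]
tool_rot: [-3.141, 0.0, -0.036]
force: [-0.5, 0.5, -1.0]
width: 0.0234
finger_force: 0.0
```

```bash
python3 - <<'E'
from h import *
import cv2
s,T=where();d=arm.snapshot("wrist");cv2.imwrite("pics/w3.png",d["frame"][:,:,::-1])
M=np.eye(4);M[:3,:3]=T.as_matrix();M[:3,3]=s["ee_pos"];np.save("w3.npy",M@d["mount"])
rel([-.050,-.226,.018])
E
```

```text
t 6.7 F [ -49.3 -224.6   80.6] rot in F [-3.1412e+00  3.0000e-04  1.2000e-03] force F [-0.48  0.44 -1.04] w 0.02340791112024021
t 6.75 F [ -49.4 -224.8   80.6] rot in F [-3.1413e+00  3.0000e-04  1.0000e-03] force F [ 0.23  0.08 -0.38] w 0.01946640599497696
linear [-0.0006  0.0012  0.0626] rotation [-0.0003  0.0003  0.001 ]
```

View pics/w3.png

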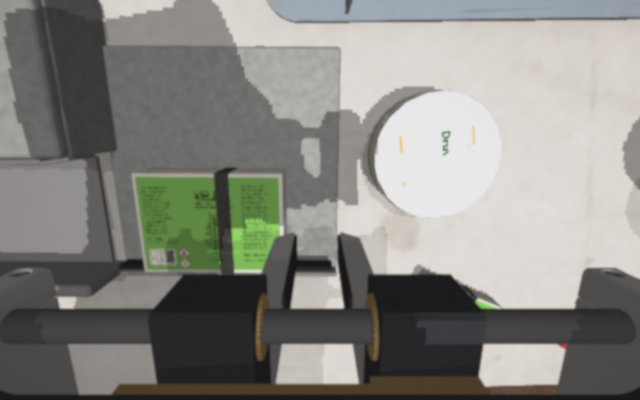

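The stack (133–284, 171–273) sits square against the fence, its right edge at u≈284. The fingers are to its right, with clear space before the tin at u≈375.

Call:
{"name": "jog_arm", "arguments": {"series": [{"linear": [0,0.001,0],"rotation": [0,0,0]},{"linear": [0,0.001,0],"rotation": [0,0,0]},{"linear": [0,0.001,0.03],"rotation": [0,0,0]},{"linear": [0,0.001,0.055],"rotation": [0,0,0]},{"linear": [0,0.001,0.062],"rotation": [0,0,0]}]}}

```text
time_s: 7.25
ee_pos: [0.4984, -0.0729, 0.0168]
tool_rot: [-3.141, 0.003, -0.037]
force: [0.6, -0.1, 0.2]
width: 0.0003
finger_force: 0.0
```

Call:
{"name": "jog_arm", "arguments": {"series": [{"linear": [0,-0.005,0],"rotation": [0,0,0]},{"linear": [0,-0.01,0],"rotation": [0,0,0]},{"linear": [0,-0.014,0],"rotation": [0,0,0]},{"linear": [0,-0.018,0],"rotation": [0,0,0]},{"linear": [0,-0.022,0],"rotation": [0,0,0]}]}}

```text
time_s: 7.75
ee_pos: [0.5009, -0.0508, 0.0194]
tool_rot: [3.141, -0.001, -0.037]
force: [-0.8, -1.3, 0.7]
width: 0.0004
finger_force: 0.5
```

```bash
python3 -c "
from h import *
where()"
```

```text
t 7.75 F [ -49.2 -204.3   19.4] rot in F [ 3.1414e+00 -1.1000e-03 -2.0000e-04] force F [-0.71 -1.38  0.7 ] w 0.00043269387747995344
```

Call:
{"name": "jog_arm", "arguments": {"series": [{"linear": [0,-0.005,0.001],"rotation": [0,0,0]},{"linear": [0,-0.01,0.001],"rotation": [0,0,0]},{"linear": [0,-0.015,0.001],"rotation": [0,0,0]},{"linear": [0,-0.02,0.001],"rotation": [0,0,0]},{"linear": [0,-0.025,0.001],"rotation": [0,0,0]}]}}

```text
time_s: 8.25
ee_pos: [0.5016, -0.0256, 0.0178]
tool_rot: [-3.142, -0.0, -0.037]
force: [-0.1, -1.4, 0.2]
width: 0.0005
finger_force: 0.5
```

```bash
python3 -c "
from h import *
where()"
```

```text
t 8.25 F [ -49.6 -179.1   17.8] rot in F [-3.1415e+00 -1.0000e-04 -2.0000e-04] force F [-0.01 -1.36  0.19] w 0.0005146800517357034
```

Call:
{"name": "jog_arm", "arguments": {"series": [{"linear": [0,-0.005,0],"rotation": [0,0,0]},{"linear": [0,-0.01,0],"rotation": [0,0,0]},{"linear": [0,-0.015,0],"rotation": [0,0,0]},{"linear": [0,-0.02,0],"rotation": [0,0,0]},{"linear": [0,-0.025,0],"rotation": [0,0,0]}]}}

```text
time_s: 8.75
ee_pos: [0.5025, -0.0007, 0.0178]
tool_rot: [-3.142, -0.0, -0.037]
force: [-0.7, -0.7, 0.3]
width: 0.0008
finger_force: 0.5
```

```bash
python3 - <<'E'
from h import *
import cv2
where()
d=arm.snapshot("wrist");cv2.imwrite("pics/w4.png",d["frame"][:,:,::-1])
E
```

```text
t 8.75 F [ -49.6 -154.1   17.8] rot in F [-3.1415e+00 -1.0000e-04 -2.0000e-04] force F [-0.68 -0.73  0.27] w 0.0008117600731012448
```

View pics/w4.png

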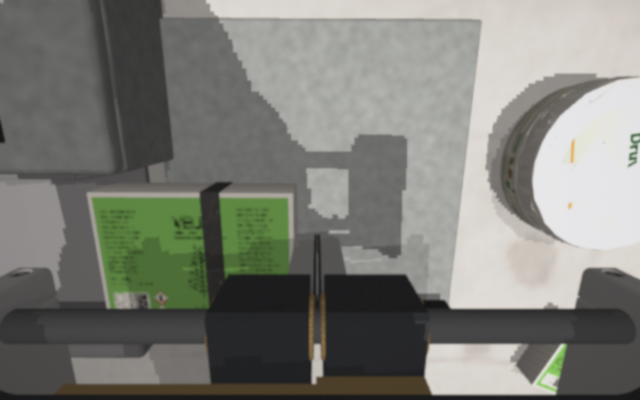

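The stack is square (back edge level at v≈190 from u 90 to 295) and its nose is past the housing edge, already over the tray floor. I keep pushing.

Call:
{"name": "jog_arm", "arguments": {"series": [{"linear": [0,-0.008,0],"rotation": [0,0,0]},{"linear": [0,-0.016,0],"rotation": [0,0,0]},{"linear": [0,-0.024,0],"rotation": [0,0,0]},{"linear": [0,-0.032,0],"rotation": [0,0,0]},{"linear": [0,-0.04,0],"rotation": [0,0,0]}]}}

```text
time_s: 9.3
ee_pos: [0.5039, 0.0397, 0.0177]
tool_rot: [-3.141, 0.0, -0.037]
force: [0.8, -0.6, 0.1]
width: 0.0002
finger_force: 0.3
```

```bash
python3 -c "
from h import *
where()"
```

```text
t 9.3 F [ -49.6 -113.7   17.7] rot in F [-3.1415e+00  0.0000e+00 -1.0000e-04] force F [ 0.78 -0.58  0.14] w 0.00022954256189414542
```

Call:
{"name": "jog_arm", "arguments": {"series": [{"linear": [0,-0.008,0],"rotation": [0,0,0]},{"linear": [0,-0.016,0],"rotation": [0,0,0]},{"linear": [0,-0.023,0],"rotation": [0,0,0]},{"linear": [0,-0.03,0],"rotation": [0,0,0]},{"linear": [0,-0.036,0],"rotation": [0,0,0]}]}}

```text
time_s: 9.8
ee_pos: [0.5052, 0.0754, 0.0177]
tool_rot: [-3.142, 0.0, -0.037]
force: [-0.7, -0.5, -0.6]
width: 0.0003
finger_force: 0.2
```

```bash
python3 -c "
from h import *
where()"
```

```text
t 9.8 F [-49.6 -77.9  17.7] rot in F [-3.1415e+00  1.0000e-04 -1.0000e-04] force F [-0.65 -0.53 -0.64] w 0.0003185202510257103
```

Call:
{"name": "jog_arm", "arguments": {"series": [{"linear": [0,-0.003,0],"rotation": [0,0,0]},{"linear": [0,-0.006,0],"rotation": [0,0,0]},{"linear": [0,-0.009,0],"rotation": [0,0,0]},{"linear": [0,-0.012,0],"rotation": [0,0,0]},{"linear": [0,-0.015,0],"rotation": [0,0,0]}]}}

```text
time_s: 10.3
ee_pos: [0.5058, 0.0899, 0.0178]
tool_rot: [-3.142, -0.0, -0.037]
force: [-0.2, -0.8, -0.1]
width: 0.0004
finger_force: 0.4
```

```bash
python3 -c "
from h import *
where()"
```

```text
t 10.3 F [-49.6 -63.5  17.8] rot in F [-3.1416e+00 -0.0000e+00 -5.0000e-04] force F [-0.19 -0.81 -0.14] w 0.00036745383225565134
```

Call:
{"name": "jog_arm", "arguments": {"series": [{"linear": [0,-0.001,0],"rotation": [0,0,0]},{"linear": [0,-0.002,0],"rotation": [0,0,0]},{"linear": [0,-0.002,0],"rotation": [0,0,0]}]}}

```text
time_s: 10.6
ee_pos: [0.5059, 0.0919, 0.0177]
tool_rot: [-3.141, 0.0, -0.037]
force: [-0.3, -0.4, 0.1]
width: 0.0002
finger_force: 0.0
```

```bash
python3 -c "
from h import *
where()"
```

```text
t 10.6 F [-49.6 -61.5  17.7] rot in F [-3.1415e+00  0.0000e+00 -2.0000e-04] force F [-0.29 -0.4   0.14] w 0.00023517696530032096
```

Call:
{"name": "jog_arm", "arguments": {"series": [{"linear": [0,-0.001,0],"rotation": [0,0,0]},{"linear": [0,-0.002,0],"rotation": [0,0,0]},{"linear": [0,-0.0025,0],"rotation": [0,0,0]},{"linear": [0,-0.0025,0],"rotation": [0,0,0]}]}}

```text
time_s: 11.0
ee_pos: [0.506, 0.0944, 0.0177]
tool_rot: [-3.141, 0.0, -0.037]
force: [-0.3, 0.2, 0.2]
width: 0.0004
finger_force: 0.0
```

```bash
python3 -c "
from h import *
where()"
```

```text
t 11.0 F [-49.6 -58.9  17.7] rot in F [-3.1415e+00  0.0000e+00 -2.0000e-04] force F [-0.28  0.23  0.2 ] w 0.00042007219115194997
```

Call:
{"name": "jog_arm", "arguments": {"series": [{"linear": [0,-0.001,0],"rotation": [0,0,0]},{"linear": [0,-0.002,0],"rotation": [0,0,0]},{"linear": [0,-0.002,0],"rotation": [0,0,0]}]}}

```text
time_s: 11.3
ee_pos: [0.5061, 0.0965, 0.0178]
tool_rot: [-3.141, -0.0, -0.037]
force: [-0.9, 0.0, -0.1]
width: 0.0004
finger_force: 0.0
```

```bash
python3 - <<'E'
from h import *
import cv2
where()
d=arm.snapshot("wrist");cv2.imwrite("pics/w5.png",d["frame"][:,:,::-1])
E
```

```text
t 11.3 F [-49.6 -56.8  17.8] rot in F [-3.1414e+00 -1.0000e-04 -0.0000e+00] force F [-0.92 -0.02 -0.07] w 0.000432302350981357
```

View pics/w5.png

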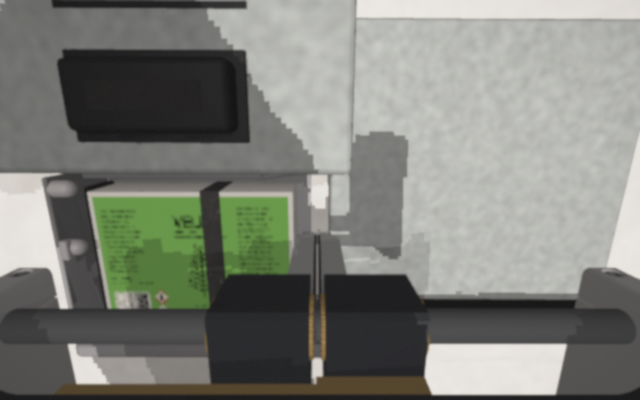

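The stack is square in the tray: its back edge runs level at v≈190 from u 90 to 295, with the tray's left wall at u≈50–88. It keeps the same offset from the fingers as before. I work out how far in it is.

```bash
python3 - <<'E'
from h import *
s,T=where();d=arm.snapshot("wrist")
M=np.eye(4);M[:3,:3]=T.as_matrix();M[:3,3]=s["ee_pos"];M=M@d["mount"]
f=lambda uv,z:(RF.inv().apply(w(d,uv,z,M)-FO)*1e3).round(1)
print('stack',f((89,192),.0365),f((293,193),.0365),'wall top outer/inner',f((45,180),.03),f((88,182),.03),f((88,182),.0365),'housing',f((352,172),.066))
E
```

```text
t 11.35 F [-49.6 -56.9  17.8] rot in F [-3.1414e+00 -0.0000e+00 -1.0000e-04] force F [-0.49 -0.82 -0.63] w 0.0001926690050639791
stack [-12.5  57.4  36.5] [-13.  -46.   36.5] wall top outer/inner [-7.5 83.9 30. ] [-8.6 61.7 30. ] [-7.4 57.  36.5] housing [  2.2 -72.4  66. ]
```

Call:
{"name": "jog_arm", "arguments": {"series": [{"linear": [0,-0.001,0],"rotation": [0,0,0]},{"linear": [0,-0.002,0],"rotation": [0,0,0]},{"linear": [0,-0.002,0],"rotation": [0,0,0]}]}}

```text
time_s: 11.7
ee_pos: [0.5061, 0.0984, 0.0177]
tool_rot: [-3.142, 0.0, -0.037]
force: [-1.1, -0.6, 0.8]
width: 0.0006
finger_force: 0.2
```

```bash
python3 -c "
from h import *
where()"
```

```text
t 11.7 F [-49.6 -55.   17.7] rot in F [-3.1416e+00  1.0000e-04 -2.0000e-04] force F [-1.05 -0.68  0.76] w 0.000616475506532871
```

Call:
{"name": "jog_arm", "arguments": {"series": [{"linear": [0,-0.001,0],"rotation": [0,0,0]},{"linear": [0,-0.0015,0],"rotation": [0,0,0]},{"linear": [0,-0.0015,0],"rotation": [0,0,0]}]}}

```text
time_s: 12.0
ee_pos: [0.506, 0.0993, 0.0177]
tool_rot: [3.141, 0.0, -0.038]
force: [-1.0, -4.9, 1.9]
width: 0.0005
finger_force: 2.4
```

```bash
python3 -c "
from h import *
where()"
```

```text
t 12.0 F [-49.7 -54.   17.7] rot in F [ 3.141e+00  4.000e-04 -6.000e-04] force F [-0.82 -4.98  1.94] w 0.0004958324588314636
```

Wall felt at 5 N, so the stack is seated. I back off and go round to the tray front.

Call:
{"name": "jog_arm", "arguments": {"series": [{"linear": [0,0.012,0],"rotation": [0,0,0]},{"linear": [0,0.018,-0.03],"rotation": [0,0,0]},{"linear": [0,0.018,-0.072],"rotation": [0,0,0]},{"linear": [-0.04,-0.005,-0.072],"rotation": [0,0,0]},{"linear": [-0.08,-0.03,-0.072],"rotation": [0,0,0]}]}}

```text
time_s: 12.5
ee_pos: [0.4276, 0.1325, 0.0907]
tool_rot: [-3.14, -0.003, -0.04]
force: [-0.8, 1.9, -0.6]
width: 0.0006
finger_force: 0.0
```

Call:
{"name": "jog_arm", "arguments": {"series": [{"linear": [-0.003,-0.024,0],"rotation": [0,0,0]},{"linear": [-0.003,-0.024,0.02],"rotation": [0,0,0]},{"linear": [-0.003,-0.024,0.05],"rotation": [0,0,0]},{"linear": [-0.003,-0.024,0.068],"rotation": [0,0,0]},{"linear": [-0.003,-0.024,0.071],"rotation": [0,0,0]}]}}

```text
time_s: 13.0
ee_pos: [0.4241, 0.1561, 0.0171]
tool_rot: [3.141, 0.003, -0.037]
force: [1.0, 0.5, 0.7]
width: 0.0002
finger_force: 0.0
```

```bash
python3 - <<'E'
from h import *
where()
d=arm.snapshot("top")
import cv2
i=d["frame"][140:260,205:385,::-1]
cv2.imwrite("pics/c5.png",cv2.resize(i,(792,528),interpolation=cv2.INTER_CUBIC))
E
```

```text
t 13.0 F [-133.7   -0.3   17.1] rot in F [ 3.1409e+00  2.7000e-03 -2.0000e-04] force F [0.99 0.5  0.65] w 0.0002400801321718562
```

Call:
{"name": "jog_arm", "arguments": {"series": [{"linear": [0.01,0,0],"rotation": [0,0,0]},{"linear": [0.018,0,0],"rotation": [0,0,0]},{"linear": [0.022,0,0],"rotation": [0,0,0]},{"linear": [0.026,0,0],"rotation": [0,0,0]},{"linear": [0.03,0,0],"rotation": [0,0,0]}]}}

```text
time_s: 13.55
ee_pos: [0.4553, 0.1556, 0.0189]
tool_rot: [3.142, 0.0, -0.037]
force: [-3.9, 0.7, 2.5]
width: 0.0005
finger_force: 1.9
```

```bash
python3 -c "
from h import *
where()"
```

```text
t 13.55 F [-102.5    0.4   18.9] rot in F [ 3.1415e+00  2.0000e-04 -4.0000e-04] force F [-3.91  0.55  2.49] w 0.00048614495219533065
```

Call:
{"name": "jog_arm", "arguments": {"series": [{"linear": [0.005,0,0],"rotation": [0,0,0]},{"linear": [0.01,0,0],"rotation": [0,0,0]},{"linear": [0.015,0,0],"rotation": [0,0,0]},{"linear": [0.02,0,0],"rotation": [0,0,0]},{"linear": [0.025,0,0],"rotation": [0,0,0]}]}}

```text
time_s: 14.05
ee_pos: [0.4805, 0.1547, 0.0187]
tool_rot: [3.141, 0.0, -0.037]
force: [-4.7, -1.0, 3.4]
width: 0.0002
finger_force: 2.2
```

```bash
python3 -c "
from h import *
where()"
```

```text
t 14.05 F [-77.2   0.3  18.7] rot in F [ 3.1415e+00  2.0000e-04 -3.0000e-04] force F [-4.7  -1.21  3.41] w 0.00021684907736702695
```

Call:
{"name": "jog_arm", "arguments": {"series": [{"linear": [0.005,0,0],"rotation": [0,0,0]},{"linear": [0.01,0,0],"rotation": [0,0,0]},{"linear": [0.014,0,0],"rotation": [0,0,0]},{"linear": [0.018,0,0],"rotation": [0,0,0]},{"linear": [0.022,0,0],"rotation": [0,0,0]}]}}

```text
time_s: 14.55
ee_pos: [0.5022, 0.1538, 0.0186]
tool_rot: [3.141, 0.001, -0.037]
force: [-6.3, -0.6, 3.3]
width: 0.0002
finger_force: 2.8
```

```bash
python3 -c "
from h import *
where()"
```

```text
t 14.55 F [-55.5   0.2  18.6] rot in F [ 3.1413e+00  6.0000e-04 -3.0000e-04] force F [-6.31 -0.85  3.26] w 0.000183411107768448
```

Call:
{"name": "jog_arm", "arguments": {"series": [{"linear": [0.003,0,0],"rotation": [0,0,0]},{"linear": [0.006,0,0],"rotation": [0,0,0]},{"linear": [0.009,0,0],"rotation": [0,0,0]},{"linear": [0.012,0,0],"rotation": [0,0,0]},{"linear": [0.014,0,0],"rotation": [0,0,0]}]}}

```text
time_s: 15.05
ee_pos: [0.5164, 0.1532, 0.0186]
tool_rot: [3.141, 0.0, -0.037]
force: [-4.6, -3.0, 2.3]
width: 0.0002
finger_force: 2.3
```

```bash
python3 -c "
from h import *
where()"
```

```text
t 15.05 F [-41.4   0.2  18.6] rot in F [ 3.1414e+00  2.0000e-04 -4.0000e-04] force F [-4.5  -3.19  2.34] w 0.00016686704270145583
```

Call:
{"name": "jog_arm", "arguments": {"series": [{"linear": [0.002,0,0],"rotation": [0,0,0]},{"linear": [0.004,0,0],"rotation": [0,0,0]},{"linear": [0.005,0,0],"rotation": [0,0,0]},{"linear": [0.006,0,0],"rotation": [0,0,0]}]}}

```text
time_s: 15.45
ee_pos: [0.5219, 0.153, 0.0187]
tool_rot: [3.141, 0.001, -0.037]
force: [-6.7, -2.1, 3.5]
width: 0.0005
finger_force: 3.2
```

```bash
python3 -c "
from h import *
where()"
```

```text
t 15.45 F [-35.8   0.2  18.7] rot in F [ 3.1412e+00  7.0000e-04 -3.0000e-04] force F [-6.63 -2.3   3.51] w 0.0004833598884765391
```

Call:
{"name": "jog_arm", "arguments": {"series": [{"linear": [0.001,0,0],"rotation": [0,0,0]},{"linear": [0.002,0,0],"rotation": [0,0,0]},{"linear": [0.003,0,0],"rotation": [0,0,0]},{"linear": [0.004,0,0],"rotation": [0,0,0]}]}}

```text
time_s: 15.85
ee_pos: [0.5258, 0.1528, 0.0187]
tool_rot: [3.141, 0.001, -0.037]
force: [-6.8, -2.3, 4.8]
width: 0.0003
finger_force: 3.6
```

```bash
python3 -c "
from h import *
where()"
```

```text
t 15.85 F [-31.9   0.2  18.7] rot in F [ 3.1411e+00  9.0000e-04 -3.0000e-04] force F [-6.75 -2.54  4.82] w 0.0003011409894874635
```

Call:
{"name": "jog_arm", "arguments": {"series": [{"linear": [0.001,0,0],"rotation": [0,0,0]},{"linear": [0.002,0,0],"rotation": [0,0,0]},{"linear": [0.002,0,0],"rotation": [0,0,0]}]}}

```text
time_s: 16.15
ee_pos: [0.5281, 0.1528, 0.0187]
tool_rot: [3.141, 0.001, -0.037]
force: [-5.5, -3.1, 3.4]
width: 0.0003
finger_force: 2.6
```

Call:
{"name": "jog_arm", "arguments": {"series": [{"linear": [0.001,0,0],"rotation": [0,0,0]},{"linear": [0.002,0,0],"rotation": [0,0,0]},{"linear": [0.002,0,0],"rotation": [0,0,0]}]}}

```text
time_s: 16.45
ee_pos: [0.5302, 0.1527, 0.0187]
tool_rot: [3.141, 0.0, -0.037]
force: [-4.7, -2.6, 2.2]
width: 0.0006
finger_force: 2.2
```

Call:
{"name": "jog_arm", "arguments": {"series": [{"linear": [0.001,0,0],"rotation": [0,0,0]},{"linear": [0.002,0,0],"rotation": [0,0,0]},{"linear": [0.002,0,0],"rotation": [0,0,0]}]}}

```text
time_s: 16.75
ee_pos: [0.5322, 0.1526, 0.0186]
tool_rot: [3.141, 0.0, -0.037]
force: [-4.3, -2.3, 1.7]
width: 0.0006
finger_force: 2.1
```

Call:
{"name": "jog_arm", "arguments": {"series": [{"linear": [0.001,0,0],"rotation": [0,0,0]},{"linear": [0.002,0,0],"rotation": [0,0,0]},{"linear": [0.002,0,0],"rotation": [0,0,0]}]}}

```text
time_s: 17.05
ee_pos: [0.5343, 0.1525, 0.0186]
tool_rot: [3.141, 0.0, -0.037]
force: [-4.5, -2.5, 1.0]
width: 0.0009
finger_force: 1.9
```

Call:
{"name": "jog_arm", "arguments": {"series": [{"linear": [0.0005,0,0],"rotation": [0,0,0]},{"linear": [0.001,0,0],"rotation": [0,0,0]},{"linear": [0.001,0,0],"rotation": [0,0,0]}]}}

```text
time_s: 17.35
ee_pos: [0.5352, 0.1525, 0.0187]
tool_rot: [3.141, 0.0, -0.037]
force: [-3.3, -2.5, 0.7]
width: 0.0007
finger_force: 1.7
```

Call:
{"name": "jog_arm", "arguments": {"series": [{"linear": [0.0005,0,0],"rotation": [0,0,0]},{"linear": [0.001,0,0],"rotation": [0,0,0]},{"linear": [0.001,0,0],"rotation": [0,0,0]}]}}

```text
time_s: 17.65
ee_pos: [0.5362, 0.1526, 0.0187]
tool_rot: [3.142, 0.0, -0.037]
force: [-3.3, -2.7, -0.7]
width: 0.0005
finger_force: 1.6
```

Call:
{"name": "jog_arm", "arguments": {"series": [{"linear": [0.0005,0,0],"rotation": [0,0,0]},{"linear": [0.001,0,0],"rotation": [0,0,0]},{"linear": [0.001,0,0],"rotation": [0,0,0]}]}}

```text
time_s: 17.95
ee_pos: [0.5371, 0.1526, 0.0187]
tool_rot: [3.142, 0.0, -0.037]
force: [-5.2, -3.4, -0.8]
width: 0.0006
finger_force: 1.9
```

Call:
{"name": "jog_arm", "arguments": {"series": [{"linear": [0.0005,0,0],"rotation": [0,0,0]},{"linear": [0.0005,0,0],"rotation": [0,0,0]},{"linear": [0.0005,0,0],"rotation": [0,0,0]}]}}

```text
time_s: 18.25
ee_pos: [0.5375, 0.1526, 0.0187]
tool_rot: [3.142, 0.0, -0.037]
force: [-3.9, -2.9, 0.0]
width: 0.0005
finger_force: 2.1
```

Call:
{"name": "jog_arm", "arguments": {"series": [{"linear": [0.0005,0,0],"rotation": [0,0,0]},{"linear": [0.0005,0,0],"rotation": [0,0,0]},{"linear": [0.0005,0,0],"rotation": [0,0,0]}]}}

```text
time_s: 18.55
ee_pos: [0.538, 0.1526, 0.0187]
tool_rot: [3.142, 0.0, -0.037]
force: [-4.5, -2.1, -0.0]
width: 0.0006
finger_force: 2.3
```

Call:
{"name": "jog_arm", "arguments": {"series": [{"linear": [0.0005,0,0],"rotation": [0,0,0]},{"linear": [0.0005,0,0],"rotation": [0,0,0]},{"linear": [0.0005,0,0],"rotation": [0,0,0]}]}}

```text
time_s: 18.85
ee_pos: [0.5383, 0.1526, 0.0187]
tool_rot: [3.141, 0.001, -0.037]
force: [-6.1, -2.2, 0.4]
width: 0.0003
finger_force: 3.0
```

Call:
{"name": "jog_arm", "arguments": {"series": [{"linear": [0.0005,0,0],"rotation": [0,0,0]},{"linear": [0.0005,0,0],"rotation": [0,0,0]},{"linear": [0.0005,0,0],"rotation": [0,0,0]}]}}

```text
time_s: 19.15
ee_pos: [0.5386, 0.1525, 0.0186]
tool_rot: [3.141, 0.001, -0.037]
force: [-7.3, -2.4, 2.5]
width: 0.0003
finger_force: 3.6
```

```bash
python3 -c "
from h import *
where()"
```

```text
t 19.15 F [-19.1   0.3  18.6] rot in F [ 3.1413e+00  1.0000e-03 -1.0000e-04] force F [-7.21 -2.67  2.52] w 0.00031018060328580186
```

The rubber stop is felt: the force rose from 4 to 7.3 N as the motion stalled, so the click is behind us. I ease back to check that the tray holds.

Call:
{"name": "jog_arm", "arguments": {"series": [{"linear": [-0.001,0,0],"rotation": [0,0,0]},{"linear": [-0.002,0,0],"rotation": [0,0,0]},{"linear": [-0.004,0,0],"rotation": [0,0,0]},{"linear": [-0.004,0,0],"rotation": [0,0,0]}]}}

```text
time_s: 19.55
ee_pos: [0.5358, 0.1533, 0.0191]
tool_rot: [-3.141, -0.001, -0.037]
force: [0.3, -0.5, 0.8]
width: 0.0006
finger_force: 0.0
```

Call:
{"name": "jog_arm", "arguments": {"series": [{"linear": [-0.02,0,0],"rotation": [0,0,0]},{"linear": [-0.05,0,0],"rotation": [0,0,0]},{"linear": [-0.08,0,0],"rotation": [0,0,0]},{"linear": [-0.08,0,-0.04],"rotation": [0,0,0]},{"linear": [-0.08,0,-0.08],"rotation": [0,0,0]}]}}

```text
time_s: 20.05
ee_pos: [0.4542, 0.1562, 0.0995]
tool_rot: [-3.142, 0.001, -0.036]
force: [0.8, -0.8, 0.9]
width: 0.0004
finger_force: 0.0
```

```bash
python3 - <<'E'
from h import *
import cv2
where()
d=arm.snapshot("wrist");a=d["frame"][:,:,::-1]
b=arm.snapshot("side")["frame"][190:310,200:360,::-1]
cv2.imwrite("pics/end.png",np.hstack([cv2.resize(a,(480,300)),cv2.resize(b,(320,240)).copy() if 0 else cv2.copyMakeBorder(cv2.resize(b,(320,240)),0,60,0,0,0)]))
E
```

```text
t 20.05 F [-103.6    0.8   99.5] rot in F [-3.1415e+00  1.2000e-03  1.2000e-03] force F [ 0.8  -0.8   0.89] w 0.00039452804755716237
```

View pics/end.png

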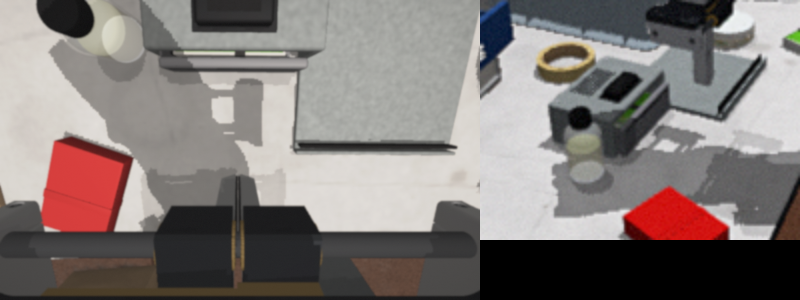

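The tray stays shut: its front panel is tight to the housing at (160–308, 58–68), the shelf is empty, and the force is zero. I hand in.

```bash
python3 -c "
from rig import arm
print(arm.job_done())"
```

```text
the job is handed in; nothing more can be done
None
```

The stack is in the tray, the tray held shut on its home click after I let go, and the job is handed in at about 20 s; the highest force I read was about 7 N, but hand-in returned no verdict.

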